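# Stack the hub parts on their assembly pegs

## Task

Set out the hub parts on the two assembly pegs, stacked in fitting order: on the tall peg with the square foot put the wide plain ring at the bottom, the narrow sleeve on it and the hex nut on top; on the short peg with the round foot put the ball bearing at the bottom and the gear on top. Every part must be threaded on its peg and lie flat on the one below, let go and at rest. Leave the coupling and the bolt that stand among the parts upright where they are.

Things in the scene. Friction and masses are not known exactly. Their poses are not given: they have to be found in the camera images.
- ring_mid (a point): Wide plain steel ring, like a thick washer: outside diameter 64 mm, hole 26 mm, 16 mm high. The point is its centre, half-way up; its z axis is the axis of the hole (up). It starts lying flat on the bench, hole upright, anywhere among the others.
- sleeve_mid (a point): Narrow plain steel sleeve, a short upright tube: outside diameter 36 mm, hole 24 mm, 26 mm high. The point is its centre, half-way up; its z axis is the axis of the hole (up). It starts lying flat on the bench, hole upright, anywhere among the others.
- hexnut_mid (a point): Large six-sided steel nut: 46 mm across flats, 53 mm across corners, hole 24 mm, 14 mm high; its x axis is square to one pair of flats (flats face every 60 degrees from x). The point is its centre, half-way up; its z axis is the axis of the hole (up). It starts lying flat on the bench, hole upright, anywhere among the others.
- bearing_mid (a point): Ball bearing: two bright steel rings with a black seal between them, outside diameter 56 mm, hole 26 mm, 16 mm high. The point is its centre, half-way up; its z axis is the axis of the hole (up). It starts lying flat on the bench, hole upright, anywhere among the others.
- gear_mid (a point): Steel spur gear with 20 teeth: outside diameter 52 mm, hole 24 mm, 14 mm high; can be held across the tooth tips at any angle. The point is its centre, half-way up; its z axis is the axis of the hole (up). It starts lying flat on the bench, hole upright, anywhere among the others.
- tall_seat (a point): Tall peg: an upright steel post, 12 mm in diameter with a tapered tip, standing 60 mm above a square dark grey steel foot (64 x 64 x 12 mm, fixed to the bench). The point lies on the top face of the foot, 12 mm above the bench, on the post's axis; z is up along the post.
- short_seat (a point): Short peg: an upright steel post, 12 mm in diameter with a tapered tip, standing 36 mm above a round dark grey steel foot (64 mm diameter, 12 mm high, fixed to the bench). The point lies on the top face of the foot, 12 mm above the bench, on the post's axis; z is up along the post.
- coupling: Bystander: hydraulic quick coupling, a steel cylinder standing upright, 34 mm in diameter, 47 mm high, loose. Origin at the centre of its underside, z up.
- bolt: Bystander: hex bolt standing on its head with the thread upward, head 22 mm wide, 58 mm high, loose and easily tipped. Origin at the centre of its underside, z up.
Not all that is in view belongs to the job. What is shaped like the part that bears hexnut_mid but blue is not meant.

How it is judged (in metres and radians):
At the end, for the whole second after the job is handed in: Tall peg, from the bottom: ring, sleeve, nut; short peg: bearing, gear. Part centres within 10 mm of the post axis and 4 mm of their height in the stack (above the foot: ring 8, sleeve 29, nut 49; bearing 8, gear 23 mm), tilt under 0.1 rad, at rest (under 20 mm/s) (horizontal distance between each of ring_mid, sleeve_mid, hexnut_mid and tall_seat below 0.01 m and z of ring_mid in the frame of tall_seat between 0.004 and 0.012 m and angle between each of ring_mid, sleeve_mid, hexnut_mid, bearing_mid, gear_mid's own z axis and vertical below 0.1 rad and linear speed of each of ring, sleeve, hexnut, bearing, gear below 0.02 m/s and z of sleeve_mid in the frame of tall_seat between 0.025 and 0.033 m and z of hexnut_mid in the frame of tall_seat between 0.045 and 0.053 m and horizontal distance between each of bearing_mid, gear_mid and short_seat below 0.01 m and z of bearing_mid in the frame of short_seat between 0.004 and 0.012 m and z of gear_mid in the frame of short_seat between 0.019 and 0.027 m); the robot touches nothing.
It fails at once if the coupling is knocked over or moved by more than 30 mm (distance of coupling from where it was at the start of the episode above 0.03 m or angle between coupling's own z axis and vertical above 0.4 rad).
It fails at once if the bolt is knocked over or moved by more than 30 mm (distance of bolt from where it was at the start of the episode above 0.03 m or angle between bolt's own z axis and vertical above 0.4 rad).
It also fails if it takes over 144 s, if anything falls off the work surface, if the arm or the gripper's body presses on something with over 40 N, if the wrist force passes 120 N, or if a joint passes its speed limit or range.

## Robot

A 6-joint arm with a two-finger parallel gripper is mounted at the origin on a cart in front of the work surface, level with it; the furniture and walls round the work are solid. World frame = base frame: x ahead of the robot, y to its left, z up, the work surface at z = 0. Lengths are in m, angles in degrees, forces in N, time in s.
With the tool pointing down it reaches from about 0.35 to 0.875 m from the base axis. Payload 4.2 kg.
Tool frame: the origin (TCP) lies between the finger pads; the fingertips stand 14 mm ahead of it and the grasp point (between the pads) lies 5 mm behind it (r.tcp_to_tips is the distance from the TCP to the fingertips, in m); y points along the fingers, x is the direction in which the jaws open and shut, and the axes are right-handed (so a half turn about y gives the same grasp; the last joint's range is limited). The gripper opens to 87 mm and grips with 3 to 60 N. Pads are 19 mm wide; open, the fingers measure 117 mm over their backs; the gripper's body (75 mm by 190 mm) begins 51 mm behind the grasp point.
Start: joints at [-60.012, 22.042, 0.453, 0, -68.411, -14.817], TCP at [0.164, -0.603, 0.237] pointing down, gripper open.
Joint ranges: [-179.83, 179.83], [-69.29, 118.12], [-61.27, 80.66], [-181.25, 117.63], [-171.15, -9.14], [-177.46, 177.46]. Speed limits (degrees/s): [159.86, 159.86, 180, 180, 180, 180].

## Interface

Orientations are given as a 3x3 rotation matrix whose columns are the frame's x, y, z axes.
In Python, from station import sense, optics, ticket, r gives the robot as it stands.
- The arm moves only by the tool carry_out, never from a script. Its argument "steps" is a list that holds one entry, the list of rows, each a list of 6 numbers: the shift along the world's x, y, z in cm, then the turn, a rotation vector about the world's x, y, z in rad. A call has 1 to 20 rows; each row is the pose to reach, as a shift and turn from the pose commanded when the call began; what a row does not reach only later rows make up. A row lasts 1/8 s, in which the tool goes at most 62.5 mm and 10.7 degrees, less where a joint would pass 70% of its speed; a pose out of reach is approached as far as the arm can. A call with a gripper value outside its range is refused whole. "fingers" is the closure in counts, from 0 (fully open) to 255 (shut), set as the call begins (left out, the last holds). The fingers move at their own pace and stop on an object; the grip force is fixed at half the most. Time passes only in rows, so rows that repeat a pose let the fingers close. It gives the time, the measured TCP pose, the force and the opening at its end, in the units of the state.
- sense(): the state, without advancing time (a new reading comes with each control period).
- optics.capture(name): name is "scene" or "top" or "wrist"; returns a dict with "image" (420x560x3 uint8, red, green, blue), "fov_y" (degrees; the focal length in pixels is half the picture's height over the tangent of half this angle, whatever the lens; pixels are square), "cx", "cy" (the principal point, pixels), "rvec" (rotation vector, rad) and "tvec" (3), from world to camera coordinates, as OpenCV has them. Camera axes: x right, y down, z forward; pixel columns grow to the right and rows downward; lengths in m; the calibration is good to about 2 mm. A picture is of the moment at which its call begins. There is no depth.
- ticket.finish_job(): hands the job in, once; it reports no verdict.
The state is a dict: "time_s": time; "joints": joint angles; "joint_velocities": joint speeds; "effort": joint torques, N m; "tcp_pos": TCP position; "ee_rot": TCP orientation; "wrist_force": force on the tool from outside, world axes, zero at the start; "moment": the same for the moment, N m; "gripper_width": opening from 0.0 (shut) to 1.0 (fully open).
Only numpy, scipy, OpenCV 4.12 (cv2) and the standard library are available. Lean on these libraries where they do the work, as an engineer would, in place of code of your own. Each camera call takes 0.05 s, during which the arm holds its last target.

## Working session

There is one attempt and no reset: what is moved stays moved. The work goes in short steps, Python scripts to look and compute and a tool call to move; the robot and the scene stay as the last step left them, time stands still between calls to the robot, and variables do not carry over. Pictures are saved under pics/ and viewed, and the job is handed in when it is done.

Besides the shell and the picture viewer there is one more tool, called after "Request:" by a JSON object that holds its "fn" and its "kwargs", one argument or row to a line. carry_out: Moves the arm, as the interface text tells. Its arguments: {"type":"object","properties":{"steps":{"type":"array","items":{"type":"array","items":{"type":"array","items":{"type":"number"}}}},"fingers":{"type":"number"}},"required":["steps"]}

```bash
ls; mkdir -p pics
cat > h.py <<'E'
from station import sense, optics, ticket, r
import numpy as np, cv2
def cap(n,save=None):
    d=optics.capture(n)
    if save: cv2.imwrite('pics/'+save+'.png',cv2.cvtColor(d['image'],cv2.COLOR_RGB2BGR))
    d['f']=d['image'].shape[0]/2/np.tan(np.radians(d['fov_y'])/2)
    d['R']=cv2.Rodrigues(np.array(d['rvec'],float))[0]; d['t']=np.array(d['tvec'],float).ravel()
    return d
def ray(d,u,v):
    c=np.array([(u-d['cx'])/d['f'],(v-d['cy'])/d['f'],1.]); w=d['R'].T@c
    return -d['R'].T@d['t'], w/np.linalg.norm(w)
def onz(d,u,v,z):
    o,w=ray(d,u,v); return o+w*(z-o[2])/w[2]
def proj(d,p):
    c=d['R']@np.array(p)+d['t']; return c[:2]/c[2]*d['f']+[d['cx'],d['cy']]
def tri(rs):
    A=np.zeros((3,3));b=np.zeros(3)
    for o,w in rs:
        M=np.eye(3)-np.outer(w,w);A+=M;b+=M@o
    return np.linalg.solve(A,b)
E
python3 - <<'E'
from h import *
for n in ['scene','top','wrist']:
    d=cap(n,n+'0'); print(n,d['f'],d['cx'],d['cy'],-d['R'].T@d['t'],d['R'][2])
s=sense();print(s['tcp_pos'],s['ee_rot'],s['gripper_width'],s['time_s'])
E
```

```text
pics
scene 443.30532619037086 278.9267478075946 205.75075222456564 [-0.34230981  0.70799333  0.51983352] [ 0.70725928 -0.58319662 -0.3995823 ]
top 466.94450106440996 273.6710647733988 211.21353650952682 [0.42098406 0.0015929  1.07847387] [ 0.08170538 -0.00867034 -0.99661881]
wrist 309.7385115865512 283.4945800708771 213.9932719342771 [ 0.0860182  -0.62456385  0.38358274] [ 0.28219939  0.07892555 -0.95610369]
[ 0.16347716 -0.60281052  0.2357018 ] [[-2.61566301e-01 -5.21269677e-04 -9.65185370e-01]
 [ 9.65184091e-01  1.57371441e-03 -2.61566805e-01]
 [ 1.65527297e-03 -9.99998626e-01  9.14905422e-05]] 1.002084572978837 0.15
```

View pics/top0.png

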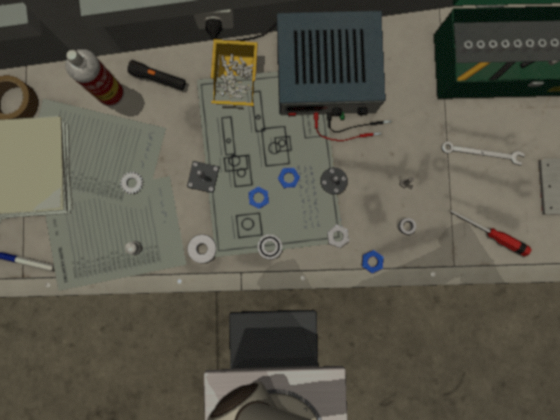

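View pics/scene0.png

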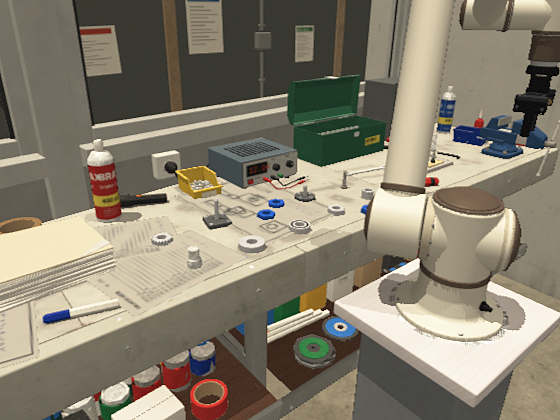

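View pics/wrist0.png

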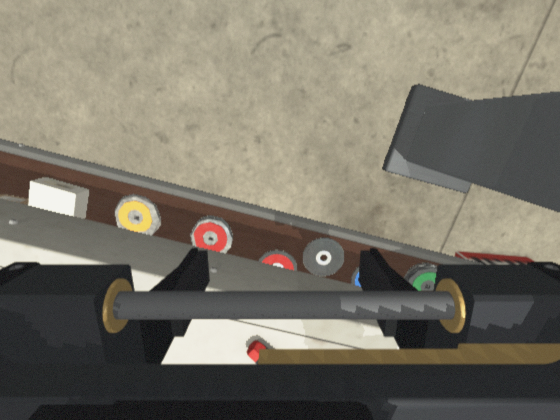

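```bash
cat > a.py <<'E'
from h import *
d=cap('top'); im=cv2.cvtColor(d['image'],cv2.COLOR_RGB2BGR)
cv2.imwrite('pics/topc.png',cv2.resize(im[140:280,100:240],None,fx=4,fy=4,interpolation=cv2.INTER_CUBIC))
cv2.imwrite('pics/topd.png',cv2.resize(im[150:280,235:435],None,fx=4,fy=4,interpolation=cv2.INTER_CUBIC))
for n,u,v,z in [('gear',131,183,.014),('coup',133,247,.047),('ring',202,249,.016),('bear',269,246,.016),('tall',204,178,.012),('short',334,180,.012),('nut',338,236,.014),('bolt',406,183,.058),('sleeve',408,226,.026),('b1',259,198,.014),('b2',289,178,.014),('b3',372,262,.014)]:
    p=onz(d,u,v,z);print(n,p.round(4),np.hypot(*p[:2]).round(3))
E
python3 a.py
```

```text
gear [0.5817 0.3178 0.014 ] 0.663
coup [0.4347 0.3038 0.047 ] 0.53
ring [0.4264 0.157  0.016 ] 0.454
bear [0.4292 0.005  0.016 ] 0.429
tall [0.5893 0.1507 0.012 ] 0.608
short [ 0.577  -0.1487  0.012 ] 0.596
nut [ 0.4478 -0.1528  0.014 ] 0.473
bolt [ 0.5596 -0.301   0.058 ] 0.635
sleeve [ 0.4659 -0.3102  0.026 ] 0.56
b1 [0.5395 0.0251 0.014 ] 0.54
b2 [ 0.584 -0.045  0.014] 0.586
b3 [ 0.3868 -0.2278  0.014 ] 0.449
```

View pics/topc.png

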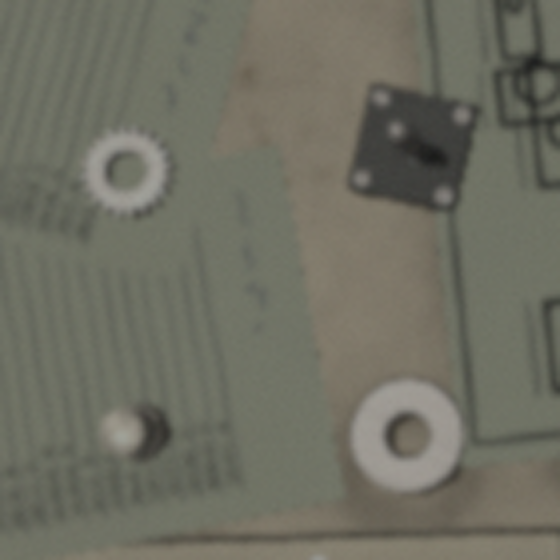

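View pics/topd.png

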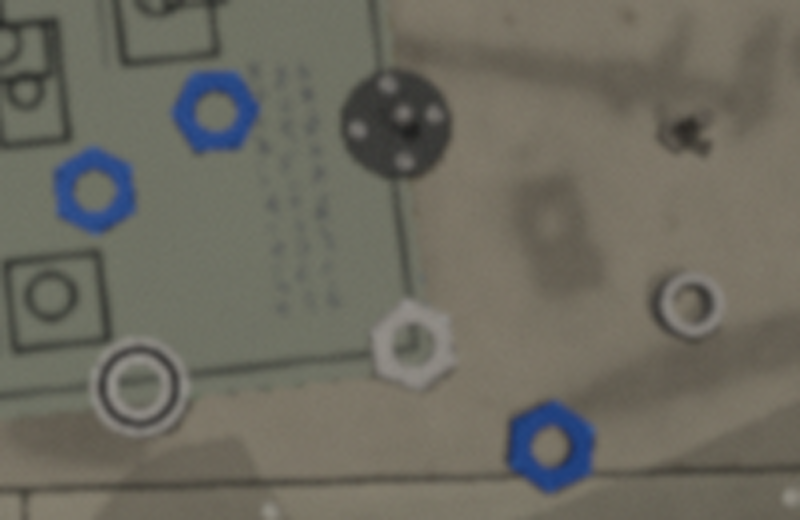

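Request:
{"fn": "carry_out", "kwargs": {
  "steps": [
    [[2,2.3,0.2,0,0,-0.05],[5.5,6.2,0.5,0,0,-0.1],[9.5,10.8,0.8,0,0,-0.16],[13.5,15.4,1,0,0,-0.2],[17.5,20,1.4,0,0,-0.265],[21.5,24.5,1.4,0,0,-0.265],[25.5,29,1.4,0,0,-0.265],[29.5,33.6,1.4,0,0,-0.265],[32.5,37,1.4,0,0,-0.265],[33.7,38.3,1.4,0,0,-0.265],[33.7,38.3,1.4,0,0,-0.265],[33.7,38.3,1.4,0,0,-0.265]]
  ]
}}

```text
time_s: 1.7
tcp_pos: [0.4998, -0.2209, 0.2504]
ee_rot: [[0.001, -0.001, -1.0], [1.0, 0.0, 0.001], [0.0, -1.0, 0.001]]
wrist_force: [-0.2, -1.0, -0.4]
gripper_width: 1.001
```

Run:
```python
from h import *
import pickle
d=cap('wrist','w1'); s=sense(); pickle.dump((d,s),open('w1.pkl','wb'))
print(s['tcp_pos'],s['ee_rot'],s['joints'],s['time_s'],-d['R'].T@d['t'])
```

```text
[ 0.49974126 -0.22112446  0.25056169] [[ 1.78761512e-03 -3.58858063e-04 -9.99998338e-01]
 [ 9.99998402e-01  1.83988404e-05  1.78760863e-03]
 [ 1.77573121e-05 -9.99999935e-01  3.58890380e-04]] [-6.86474297e+00  1.38242912e+01 -9.36863618e+00  1.53477825e-03
 -6.68276123e+01 -8.32382839e+01] 1.75 [ 0.41956175 -0.22133142  0.39849578]
```

View pics/w1.png

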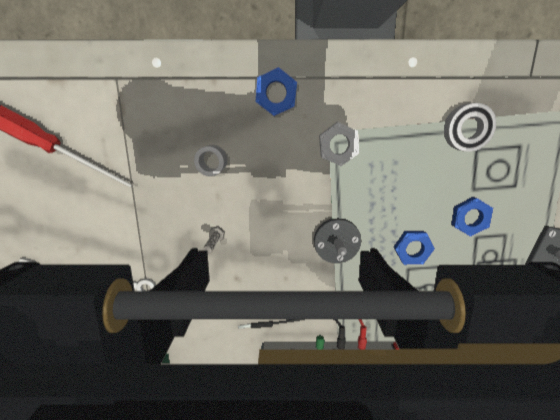

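Request:
{"fn": "carry_out", "kwargs": {
  "steps": [
    [[0,2,0],[0,6,0],[0,11,0],[0,16,0],[0,21,0],[0,26,0],[0,31,0],[0,35,0],[0,37,0],[0,38,0],[0,38,0],[0,38,0]]
  ]
}}

```text
$.steps[0][0]: bad value
```

Request:
{"fn": "carry_out", "kwargs": {
  "steps": [
    [[0,2,0,0,0,0],[0,6,0,0,0,0],[0,11,0,0,0,0],[0,16,0,0,0,0],[0,21,0,0,0,0],[0,26,0,0,0,0],[0,31,0,0,0,0],[0,35,0,0,0,0],[0,37,0,0,0,0],[0,38,0,0,0,0],[0,38,0,0,0,0],[0,38,0,0,0,0]]
  ]
}}

```text
time_s: 3.25
tcp_pos: [0.5006, 0.1587, 0.2506]
ee_rot: [[0.002, -0.0, -1.0], [1.0, -0.0, 0.002], [-0.0, -1.0, 0.0]]
wrist_force: [-0.0, -0.7, -0.3]
gripper_width: 0.997
```

Run:
```python
from h import *
import pickle
d=cap('wrist','w2'); s=sense(); pickle.dump((d,s),open('w2.pkl','wb'))
print(s['tcp_pos'],s['ee_rot'],s['joints'],s['time_s'],-d['R'].T@d['t'])
t=cap('top'); pickle.dump(t,open('t.pkl','wb'))
for n in ['w1','w2']:
    im=cv2.cvtColor(pickle.load(open(n+'.pkl','rb'))[0]['image'],cv2.COLOR_RGB2BGR)
    cv2.imwrite('pics/%sz.png'%n,cv2.resize(im[70:280,180:510] if n=='w1' else im[70:280,100:430],None,fx=2.4,fy=2.4,interpolation=cv2.INTER_CUBIC))
```

```text
[0.50061195 0.15878527 0.25060268] [[ 1.59433301e-03 -9.92225898e-05 -9.99998724e-01]
 [ 9.99998722e-01 -1.18221435e-04  1.59434473e-03]
 [-1.18379479e-04 -9.99999988e-01  9.90339786e-05]] [ 3.53137007e+01  1.17054829e+01 -1.21655259e+01  2.45046144e-03
 -6.61375457e+01 -1.25406041e+02] 3.3 [0.42028566 0.1584001  0.39858329]
```

View pics/w2.png

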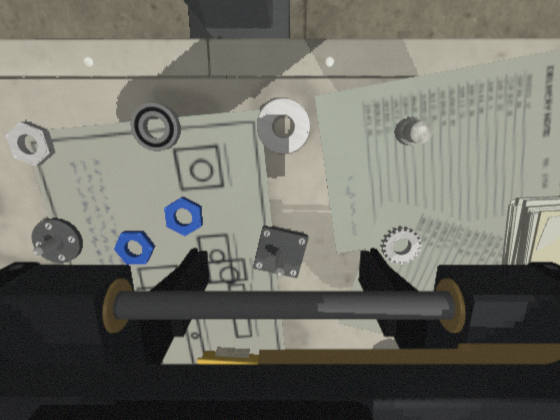

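View pics/w1z.png

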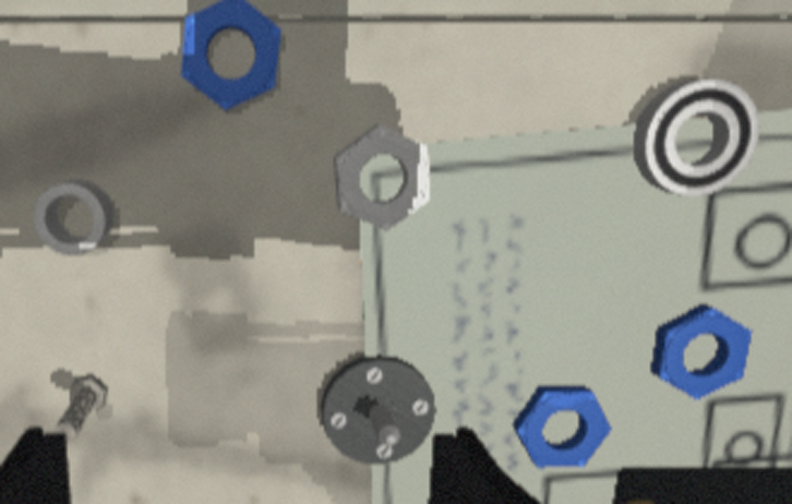

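Run:
```python
from h import *
import pickle
d1=pickle.load(open('w1.pkl','rb'))[0];d2=pickle.load(open('w2.pkl','rb'))[0];t=pickle.load(open('t.pkl','rb'))
def crop(d,u,v,w=24):
    im=cv2.cvtColor(d['image'],cv2.COLOR_RGB2BGR)[v-w:v+w,u-w:u+w]
    k=192/(2*w)
    im=cv2.resize(im,(192,192),interpolation=cv2.INTER_CUBIC)
    for i in range(0,2*w,8):
        p=int((i+.5)*k); cv2.line(im,(p,0),(p,3),(0,0,255),1); cv2.line(im,(0,p),(3,p),(0,0,255),1)
    cv2.putText(im,'%d,%d'%(u-w,v-w),(4,188),0,.35,(0,0,255),1)
    return im
W=[[crop(d2,285,125,30),crop(d2,156,127,30),crop(d1,469,127,30),crop(d1,340,143,30)],
[crop(d1,212,160,30),crop(d2,402,246,30),crop(d2,280,251,30),crop(d1,338,240,30)],]
cv2.imwrite('pics/mw.png',np.vstack([np.hstack(x) for x in W]))
T=[[crop(t,202,249,16),crop(t,269,246,16),crop(t,338,236,16),crop(t,408,226,16)],[crop(t,131,183,16),crop(t,204,178,16),crop(t,334,180,16),crop(t,406,183,16)]]
cv2.imwrite('pics/mt.png',np.vstack([np.hstack(x) for x in T]))
```

```text
(no output)
```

View pics/mw.png

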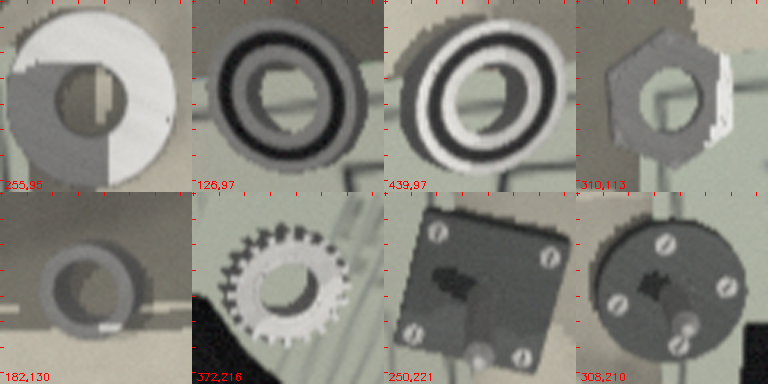

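View pics/mt.png

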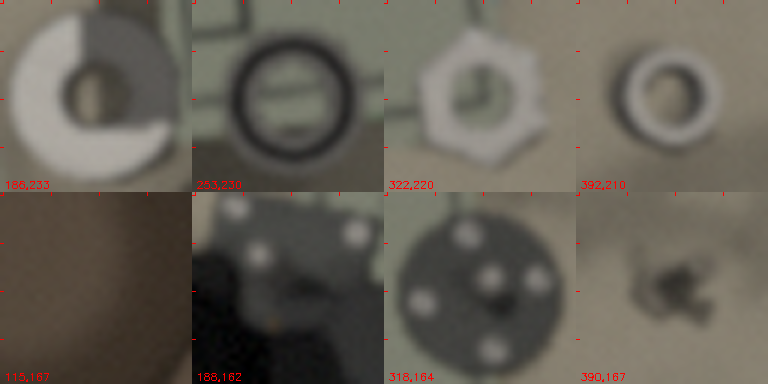

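Run:
```python
from h import *
import pickle
d1=pickle.load(open('w1.pkl','rb'))[0];d2=pickle.load(open('w2.pkl','rb'))[0];t=pickle.load(open('t.pkl','rb'))
L={'ring':(.016,[(d2,282.9,125.8),(t,201.4,248.3)]),
'bear':(.016,[(d2,153.5,126.2),(d1,470.4,126.2),(t,269.2,246)]),
'nut':(.014,[(d1,339.2,143.9),(t,337.7,235.7)]),
'sleeve':(.026,[(d1,208.7,160.3),(t,407.7,225.5)]),
'gear':(.014,[(d2,401.8,246),(t,131.2,182)]),
'tall':(.012,[(d2,279.5,252.6),(t,202.7,176.2)]),
'short':(.012,[(d1,337.6,241.7),(t,333.6,180.2)])}
for n,(z,o) in L.items():
    print(n,'tri',tri([ray(*x) for x in o]).round(4),'planes',[onz(*x,z)[:2].round(4).tolist() for x in o])
# nut angle: hex contour in top and wrist
for d,u,v,z in [(d1,339,144,.014),(t,338,236,.014)]:
    p=onz(d,u,v,z); print(proj(d,[.5006,.159,.25]))
def ang(a,b): return np.degrees(np.arctan2(b[1]-a[1],b[0]-a[0]))
# corners read in crops: wrist top face & top
W=[(322+(p[0]-384)/6-.5,220+p[1]/6-.5) for p in [(478,30),(540,62),(545,122),(490,165),(424,133),(421,68)]]
P=[onz(t,*q,.014)[:2] for q in W]; c=np.mean(P,0); print('nut c',c,[ang(c,p).round(1) for p in P],[np.linalg.norm(p-c).round(4) for p in P])
W=[(310+(p[0]-576)/3.2-.5,113+p[1]/3.2-.5) for p in [(668,30),(720,57),(718,137),(667,166),(610,130),(609,70)]]
P=[onz(d1,*q,.014)[:2] for q in W]; c=np.mean(P,0); print('nut c',c,[ang(c,p).round(1) for p in P],[np.linalg.norm(p-c).round(4) for p in P])
```

```text
ring tri [0.4279 0.1578 0.0194] planes [[0.4279, 0.1578], [0.428, 0.1583]]
bear tri [0.4284 0.0035 0.0128] planes [[0.4282, 0.004], [0.4275, 0.001], [0.4292, 0.0046]]
nut tri [ 0.4486 -0.1527  0.0095] planes [[0.4482, -0.1535], [0.4485, -0.1521]]
sleeve tri [ 0.4676 -0.313   0.0149] planes [[0.4663, -0.3105], [0.467, -0.3095]]
gear tri [0.5844 0.3183 0.0108] planes [[0.5831, 0.317], [0.584, 0.3174]]
tall tri [0.5933 0.1532 0.0129] planes [[0.5935, 0.1529], [0.5936, 0.1536]]
short tri [ 0.5771 -0.1482  0.0104] planes [[0.5767, -0.1486], [0.5766, -0.1477]]
[993.89886794 277.17330716]
[181.01267837 207.05340443]
nut c [ 0.44869101 -0.15279712] [np.float64(2.1), np.float64(-60.5), np.float64(-113.8), np.float64(-176.3), np.float64(119.9), np.float64(63.7)] [np.float64(0.0254), np.float64(0.0255), np.float64(0.0254), np.float64(0.026), np.float64(0.0265), np.float64(0.0259)]
nut c [ 0.44763096 -0.15572606] [np.float64(-179.4), np.float64(128.0), np.float64(55.7), np.float64(4.4), np.float64(-60.6), np.float64(-116.2)] [np.float64(0.0251), np.float64(0.025), np.float64(0.0253), np.float64(0.0254), np.float64(0.0236), np.float64(0.0242)]
```

Request:
{"fn": "carry_out", "kwargs": {
  "steps": [
    [[-2,0,-2,0,0,0],[-5,-0.1,-5,0,0,0],[-7.3,-0.1,-9,0,0,0],[-7.3,-0.1,-14,0,0,0],[-7.3,-0.1,-18,0,0,0],[-7.3,-0.1,-21,0,0,0],[-7.3,-0.1,-22.5,0,0,0],[-7.3,-0.1,-23.2,0,0,0],[-7.3,-0.1,-23.3,0,0,0],[-7.3,-0.1,-23.3,0,0,0]]
  ]
}}

```text
time_s: 4.6
tcp_pos: [0.4281, 0.1591, 0.0182]
ee_rot: [[0.0, 0.001, -1.0], [1.0, 0.001, 0.0], [0.001, -1.0, -0.001]]
wrist_force: [-0.3, -0.5, 0.3]
gripper_width: 1.003
```

Run:
```python
from h import *
d=cap('wrist','w3');print(sense()['tcp_pos'])
```

```text
[0.42808199 0.15909197 0.01826681]
```

View pics/w3.png

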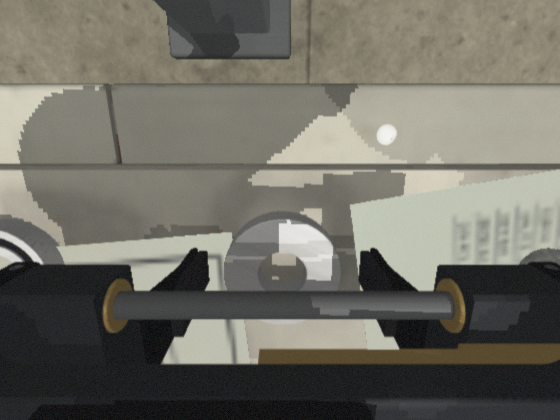

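Request:
{"fn": "carry_out", "kwargs": {
  "fingers": 255,
  "steps": [
    [[0,0,0,0,0,0],[0,0,0,0,0,0],[0,0,0,0,0,0],[0,0,0,0,0,0],[0,0,0,0,0,0],[0,0,0,0,0,0]]
  ]
}}

```text
time_s: 5.4
tcp_pos: [0.4276, 0.1588, 0.0177]
ee_rot: [[0.0, -0.0, -1.0], [1.0, -0.0, 0.0], [-0.0, -1.0, 0.0]]
wrist_force: [-0.5, 0.3, 3.8]
gripper_width: 0.726
```

Request:
{"fn": "carry_out", "kwargs": {
  "steps": [
    [[0,0,1,0,0,0],[0,0,4,0,0,0],[0,0,8,0,0,0],[2,0,10.5,0,0,0],[6,-0.3,11.5,0,0,0],[11,-0.5,11.5,0,0,0],[14.5,-0.6,11.5,0,0,0],[16.3,-0.6,11.5,0,0,0],[16.5,-0.6,11.5,0,0,0],[16.5,-0.6,11.5,0,0,0],[16.5,-0.6,11.5,0,0,0]]
  ]
}}

```text
time_s: 6.78
tcp_pos: [0.5916, 0.1528, 0.1326]
ee_rot: [[-0.0, -0.001, -1.0], [1.0, -0.0, -0.0], [-0.0, -1.0, 0.001]]
wrist_force: [0.1, -0.1, -2.5]
gripper_width: 0.723
```

Run:
```python
from h import *
d=cap('wrist','w4');s=sense();print(s['tcp_pos'],s['gripper_width'])
cap('top','t4');cap('scene','s4')
p=s['tcp_pos']
for z in (.072,p[2]-.002): print(proj(d,[.5935,.1532,z]), proj(d,[p[0],p[1],z]))
```

```text
[0.59172158 0.15289125 0.13277572] 0.7208430068200227
[284.4744434  238.31277227] [284.05064868 236.00792063]
[284.84348533 278.27258294] [284.27811074 275.31602731]
```

View pics/w4.png

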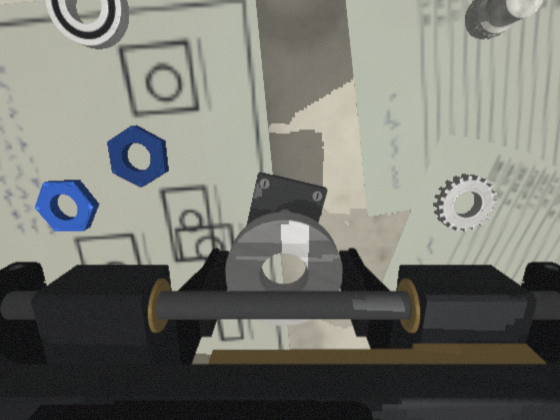

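Run:
```python
from h import *
d=cap('wrist');print(onz(d,285,268,.131))
im=cv2.imread('pics/s4.png');cv2.imwrite('pics/s4z.png',cv2.resize(im[150:290,130:330],None,fx=4,fy=4,interpolation=cv2.INTER_CUBIC))
im=cv2.imread('pics/w4.png');cv2.imwrite('pics/w4z.png',cv2.resize(im[160:310,180:380],None,fx=4,fy=4,interpolation=cv2.INTER_CUBIC))
```

```text
[0.5878658  0.15340441 0.131     ]
```

View pics/s4z.png

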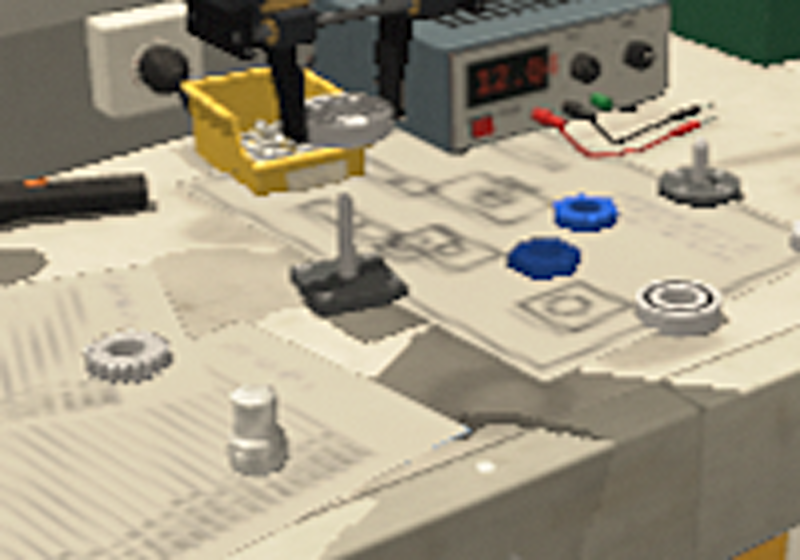

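View pics/w4z.png

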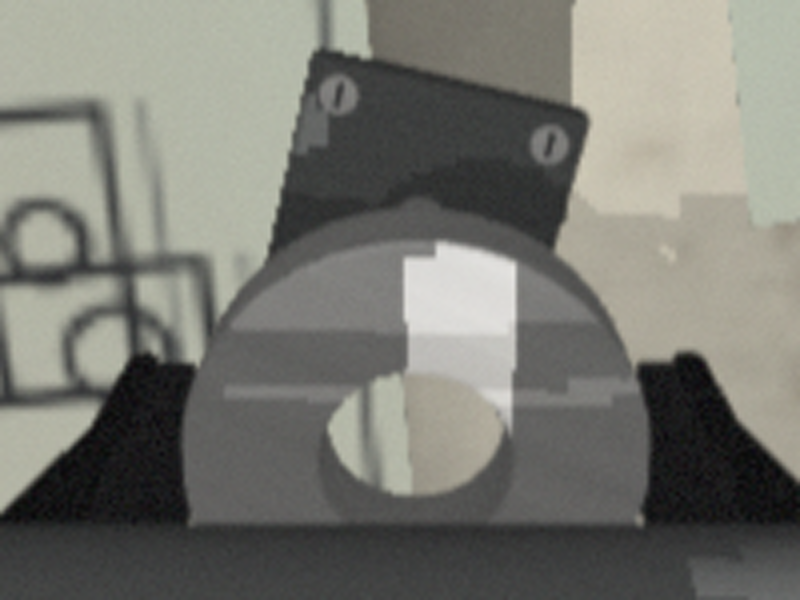

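Request:
{"fn": "carry_out", "kwargs": {
  "steps": [
    [[0.2,0,0,0,0,0],[0.2,0,-1.5,0,0,0],[0.2,0,-4,0,0,0],[0.2,0,-6,0,0,0],[0.2,0,-7.5,0,0,0],[0.2,0,-9,0,0,0],[0.2,0,-9.8,0,0,0],[0.2,0,-10.1,0,0,0],[0.2,0,-10.1,0,0,0]]
  ]
}}

```text
time_s: 8.1
tcp_pos: [0.5949, 0.1529, 0.0318]
ee_rot: [[0.0, 0.001, -1.0], [1.0, 0.0, 0.0], [0.0, -1.0, -0.001]]
wrist_force: [-0.3, -0.4, -2.8]
gripper_width: 0.723
```

Request:
{"fn": "carry_out", "kwargs": {
  "fingers": 0,
  "steps": [
    [[0,0,-0.1,0,0,0],[0,0,-0.1,0,0,0],[0,0,-0.1,0,0,0],[0,0,0,0,0,0],[0,0,2,0,0,0],[0,0,6,0,0,0],[0,0,10,0,0,0],[0,-3,13,0,0,0],[-1,-8,14,0,0,0],[-2,-13,14,0,0,0],[-4,-18,14,0,0,0],[-6,-23.5,14,0,0,0],[-8,-29,14,0,0,0],[-10,-34.5,14,0,0,0],[-11.5,-40,14,0,0,0],[-12.5,-44,13,0,0,0],[-12.7,-46,11,0,0,0],[-12.8,-46.3,8,0,0,0],[-12.8,-46.3,7,0,0,0],[-12.8,-46.3,7,0,0,0]]
  ]
}}

```text
time_s: 10.6
tcp_pos: [0.4665, -0.31, 0.1014]
ee_rot: [[-0.0, -0.001, -1.0], [1.0, 0.0, -0.0], [0.0, -1.0, 0.001]]
wrist_force: [-0.1, -0.0, 0.2]
gripper_width: 1.003
```

Run:
```python
from h import *
import pickle
d=cap('wrist','w5');s=sense();print(s['tcp_pos']); t=cap('top','t5')
im=cv2.imread('pics/w5.png');cv2.imwrite('pics/w5z.png',cv2.resize(im[100:300,180:380],None,fx=4,fy=3,interpolation=cv2.INTER_CUBIC))
print(proj(d,[.4667,-.310,.026]))
im=cv2.imread('pics/t5.png');cv2.imwrite('pics/t5z.png',cv2.resize(im[140:280,100:240],None,fx=4,fy=4,interpolation=cv2.INTER_CUBIC))
```

```text
[ 0.46720225 -0.31014377  0.10225638]
[283.89583081 229.09752182]
```

View pics/w5z.png

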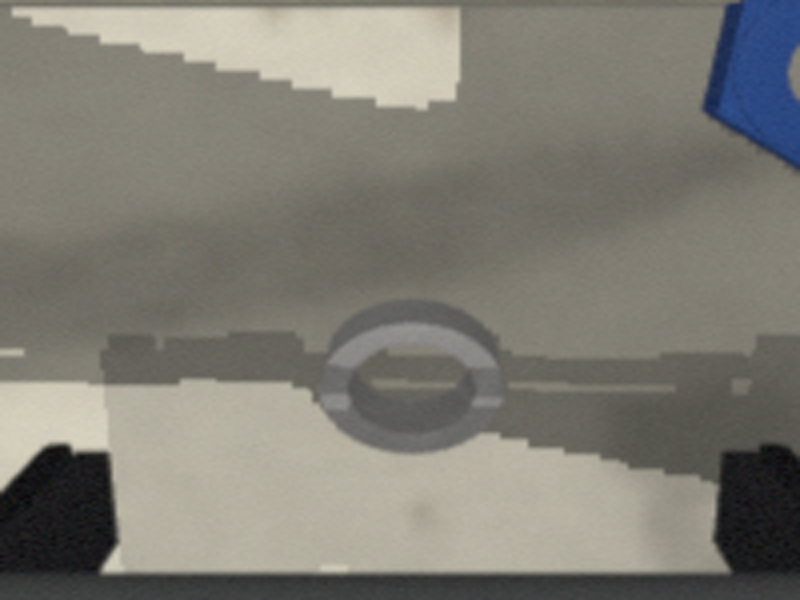

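View pics/t5z.png

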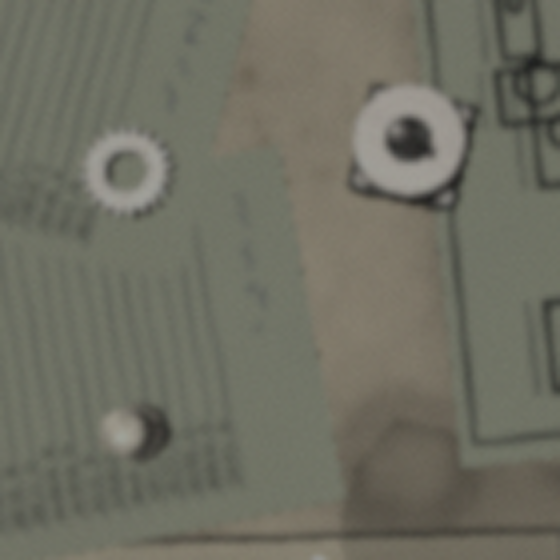

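Request:
{"fn": "carry_out", "kwargs": {
  "steps": [
    [[0,0,-2,0,0,0],[0,0,-5,0,0,0],[0,0,-7.4,0,0,0],[0,0,-8.2,0,0,0],[0,0,-8.2,0,0,0],[0,0,-8.2,0,0,0]]
  ]
}}

```text
time_s: 11.45
tcp_pos: [0.4676, -0.3105, 0.0209]
ee_rot: [[-0.0, 0.002, -1.0], [1.0, -0.001, -0.0], [-0.001, -1.0, -0.002]]
wrist_force: [0.4, -0.2, -0.3]
gripper_width: 1.003
```

Request:
{"fn": "carry_out", "kwargs": {
  "fingers": 255,
  "steps": [
    [[0,0,0,0,0,0],[0,0,0,0,0,0],[0,0,0,0,0,0],[0,0,0,0,0,0],[0,0,0,0,0,0],[0,0,0,0,0,0],[0,0,0,0,0,0],[0,0,0,0,0,0]]
  ]
}}

```text
time_s: 12.45
tcp_pos: [0.4666, -0.3102, 0.0195]
ee_rot: [[0.0, -0.0, -1.0], [1.0, -0.0, 0.0], [-0.0, -1.0, 0.0]]
wrist_force: [-0.1, -0.3, 0.1]
gripper_width: 0.4
```

Request:
{"fn": "carry_out", "kwargs": {
  "steps": [
    [[0,0,1,0,0,0],[0,0,4,0,0,0],[0,0,8,0,0,0],[0,2,10,0,0,0],[1,6,10.5,0,0,0],[2,11,10.5,0,0,0],[3.5,16.5,10.5,0,0,0],[5,22,10.5,0,0,0],[6.5,27.5,10.5,0,0,0],[8.5,33,10.5,0,0,0],[10.5,38.5,10.5,0,0,0],[11.8,43,10.5,0,0,0],[12.5,45.5,10.5,0,0,0],[12.7,46.3,10.5,0,0,0],[12.7,46.3,10.5,0,0,0],[12.7,46.3,10.5,0,0,0],[12.7,46.3,10.5,0,0,0]]
  ]
}}

```text
time_s: 14.58
tcp_pos: [0.5934, 0.1516, 0.1247]
ee_rot: [[0.002, -0.0, -1.0], [1.0, -0.0, 0.002], [-0.0, -1.0, 0.0]]
wrist_force: [-0.3, 1.4, -0.5]
gripper_width: 0.409
```

Run:
```python
from h import *
d=cap('wrist','w6');s=sense();print(s['tcp_pos'],s['gripper_width'],s['wrist_force'])
im=cv2.imread('pics/w6.png');cv2.imwrite('pics/w6z.png',cv2.resize(im[160:310,180:380],None,fx=4,fy=4,interpolation=cv2.INTER_CUBIC))
p=s['tcp_pos'];print(proj(d,[p[0],p[1],p[2]-.0195+.026]),proj(d,[.5935,.1532,.072]))
```

```text
[0.59347486 0.15183757 0.12473883] 0.4039019196048079 [-0.6988181  -0.99983741 -1.42924974]
[284.61345635 283.06761213] [286.24706787 240.00611644]
```

View pics/w6z.png

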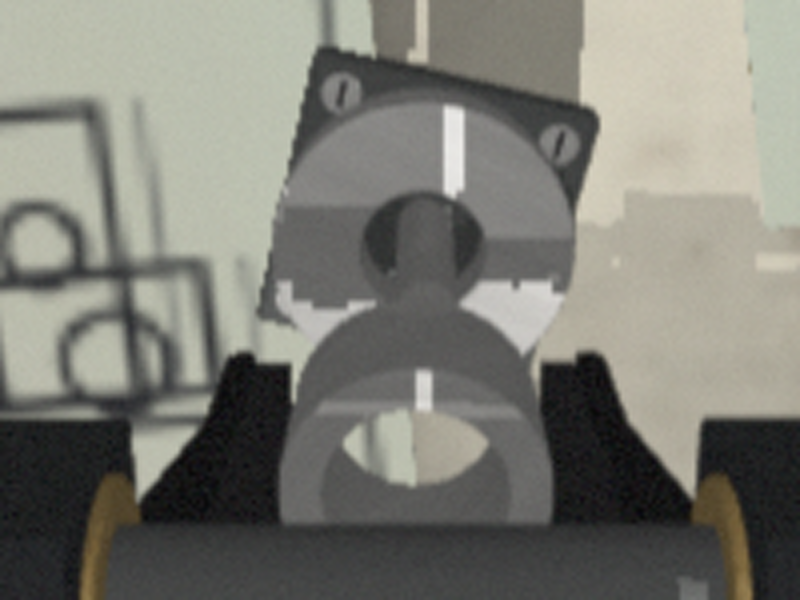

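Request:
{"fn": "carry_out", "kwargs": {
  "steps": [
    [[0,0.1,0,0,0,0],[0,0.1,-1.5,0,0,0],[0,0.1,-3.5,0,0,0],[0,0.1,-5.5,0,0,0],[0,0.1,-7,0,0,0],[0,0.1,-7.6,0,0,0],[0,0.1,-7.6,0,0,0],[0,0.1,-7.6,0,0,0]]
  ]
}}

```text
time_s: 15.62
tcp_pos: [0.594, 0.154, 0.0489]
ee_rot: [[0.0, 0.001, -1.0], [1.0, 0.001, 0.0], [0.001, -1.0, -0.001]]
wrist_force: [-0.1, -0.2, -1.0]
gripper_width: 0.41
```

Request:
{"fn": "carry_out", "kwargs": {
  "fingers": 0,
  "steps": [
    [[0,0,-0.1,0,0,0],[0,0,-0.1,0,0,0],[0,0,-0.1,0,0,0],[0,0,-0.1,0,0,0],[0,0,0.5,0,0,0],[0,0,3,0,0,0],[0,0,7,0,0,0],[0,-3,9.5,0,0,0],[-2,-8,10,0,0,0],[-5,-13,10,0,0,0.02],[-8,-18,10,0,0,0.04],[-11,-23,10,0,0,0.045],[-13.5,-27.5,9,0,0,0.045],[-14.4,-30,7,0,0,0.045],[-14.5,-30.7,5.5,0,0,0.045],[-14.5,-30.7,5.2,0,0,0.045],[-14.5,-30.7,5.2,0,0,0.045]]
  ]
}}

```text
time_s: 17.75
tcp_pos: [0.4491, -0.153, 0.101]
ee_rot: [[-0.045, 0.001, -0.999], [0.999, -0.0, -0.045], [-0.0, -1.0, -0.001]]
wrist_force: [0.0, 1.0, -0.3]
gripper_width: 1.0
```

```bash
cat > look.py <<'E'
import sys
from h import *
n=sys.argv[1]; q=[float(x) for x in sys.argv[2:5]]
d=cap('wrist',n);s=sense();print(s['tcp_pos'],s['gripper_width'],s['wrist_force'])
im=cv2.imread('pics/%s.png'%n);cv2.imwrite('pics/%sz.png'%n,cv2.resize(im[100:300,180:380],None,fx=4,fy=3,interpolation=cv2.INTER_CUBIC))
p=s['tcp_pos'];print('target px',proj(d,q),'tcp at that z',proj(d,[p[0],p[1],q[2]]))
if len(sys.argv)>5:
    cap('top','t'+n);im=cv2.imread('pics/t%s.png'%n);cv2.imwrite('pics/t%sz.png'%n,cv2.resize(im[140:280,100:440],None,fx=2.3,fy=2.3,interpolation=cv2.INTER_CUBIC))
E
python3 look.py w7 .4484 -.1535 .014 t
```

```text
[ 0.44930233 -0.15283162  0.10121121] 1.0006068449420353 [ 0.64112583 -0.45894477 -0.29932328]
target px [283.321149   223.01994859] tcp at that z [284.10234003 224.12150337]
```

View pics/w7z.png

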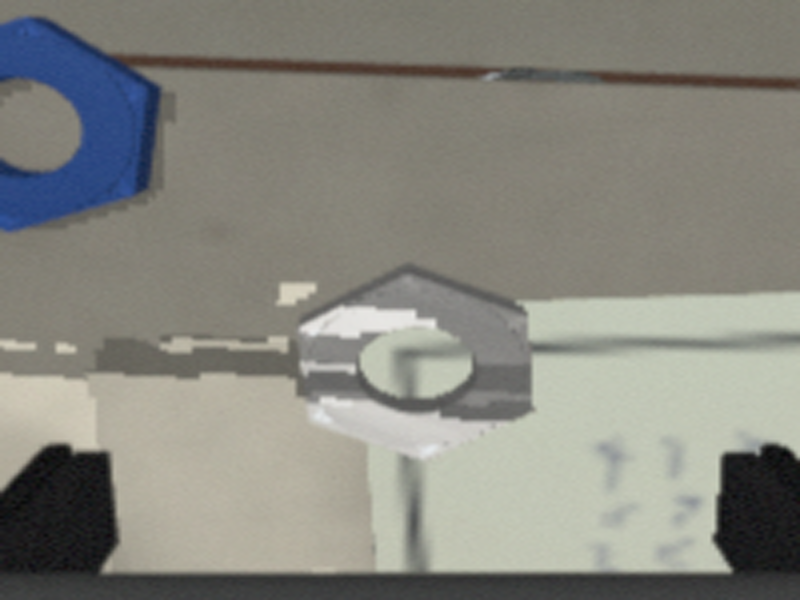

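View pics/tw7z.png

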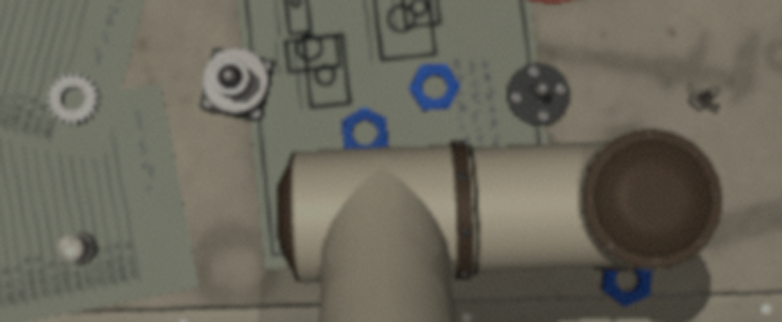

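Request:
{"fn": "carry_out", "kwargs": {
  "steps": [
    [[-0.1,0,-2,0,0,0],[-0.1,0,-5,0,0,0],[-0.1,0,-7.4,0,0,0],[-0.1,0,-8.3,0,0,0],[-0.1,0,-8.4,0,0,0],[-0.1,0,-8.4,0,0,0]]
  ]
}}

```text
time_s: 18.6
tcp_pos: [0.4484, -0.1531, 0.0174]
ee_rot: [[-0.045, 0.002, -0.999], [0.999, -0.0, -0.045], [-0.0, -1.0, -0.002]]
wrist_force: [0.3, -0.4, -0.0]
gripper_width: 0.999
```

Request:
{"fn": "carry_out", "kwargs": {
  "fingers": 255,
  "steps": [
    [[0,0,0,0,0,0],[0,0,0,0,0,0],[0,0,0,0,0,0],[0,0,0,0,0,0],[0,0,0,0,0,0],[0,0,0,0,0,0],[0,0,0,0,0,0]]
  ]
}}

```text
time_s: 19.48
tcp_pos: [0.4476, -0.1532, 0.0166]
ee_rot: [[-0.045, 0.0, -0.999], [0.999, -0.0, -0.045], [-0.0, -1.0, -0.0]]
wrist_force: [-0.4, 0.8, 1.3]
gripper_width: 0.531
```

Request:
{"fn": "carry_out", "kwargs": {
  "steps": [
    [[0,0,1,0,0,0],[0,0,4,0,0,0],[0,0,8,0,0,0],[1,2,10.5,0,0,0],[3,6,11,0,0,0],[5.5,11,11,0,0,0],[8.5,16,11,0,0,0],[11,21,11,0,0,0],[13,26,11,0,0,0],[14.2,29.5,11,0,0,0],[14.6,30.6,11,0,0,0],[14.6,30.6,11,0,0,0],[14.6,30.6,11,0,0,0],[14.6,30.6,11,0,0,0]]
  ]
}}

```text
time_s: 21.22
tcp_pos: [0.5933, 0.1516, 0.1268]
ee_rot: [[-0.043, -0.0, -0.999], [0.999, -0.0, -0.043], [-0.0, -1.0, 0.0]]
wrist_force: [0.3, 0.4, -0.7]
gripper_width: 0.534
```

```bash
python3 look.py w8 .5935 .1532 .072
```

```text
[0.5933725  0.15173173 0.12681049] 0.5245091488250267 [-0.56734298 -1.09953021 -1.06393849]
target px [286.27590228 239.22877541] tcp at that z [284.19549233 238.97379391]
```

View pics/w8z.png

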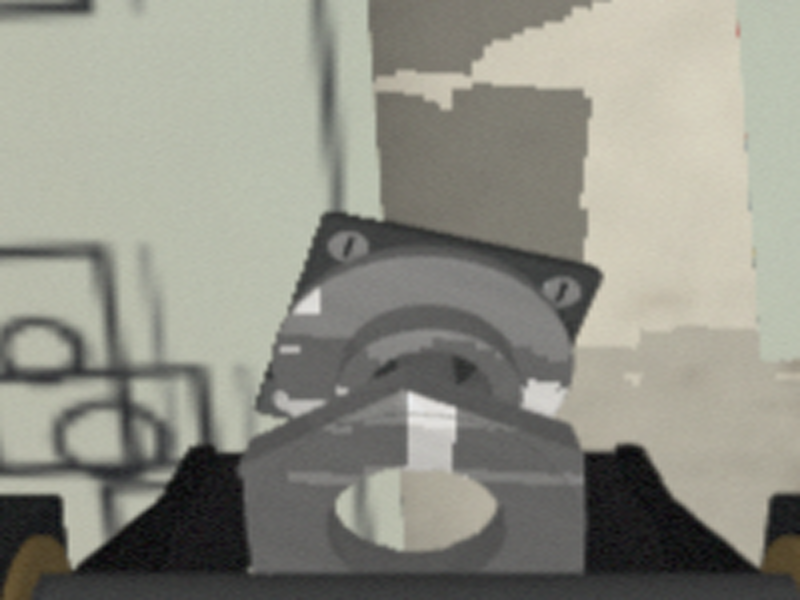

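Request:
{"fn": "carry_out", "kwargs": {
  "steps": [
    [[0.1,0.1,0,0,0,0],[0.1,0.1,-1.5,0,0,0],[0.1,0.1,-3,0,0,0],[0.1,0.1,-4.5,0,0,0],[0.1,0.1,-5.3,0,0,0],[0.1,0.1,-5.5,0,0,0],[0.1,0.1,-5.5,0,0,0]]
  ]
}}

```text
time_s: 22.15
tcp_pos: [0.5948, 0.1539, 0.0717]
ee_rot: [[-0.045, 0.0, -0.999], [0.999, 0.0, -0.045], [0.0, -1.0, -0.0]]
wrist_force: [-0.0, 0.6, -1.3]
gripper_width: 0.53
```

Request:
{"fn": "carry_out", "kwargs": {
  "fingers": 0,
  "steps": [
    [[0,0,-0.1,0,0,0],[0,0,-0.1,0,0,0],[0,0,-0.1,0,0,0],[0,0,-0.1,0,0,0],[0,0,0.5,0,0,0],[0,0,3,0,0,0],[0,0,6,0,0,0],[-2,-2,7,0,0,0],[-5.5,-5,7,0,0,0],[-9,-8.5,7,0,0,-0.02],[-12.5,-12,6,0,0,-0.04],[-15.5,-14.5,4,0,0,-0.045],[-16.6,-15,3,0,0,-0.045],[-16.6,-15,3,0,0,-0.045],[-16.6,-15,3,0,0,-0.045]]
  ]
}}

```text
time_s: 24.02
tcp_pos: [0.4306, 0.0048, 0.1024]
ee_rot: [[-0.001, 0.003, -1.0], [1.0, 0.001, -0.001], [0.001, -1.0, -0.003]]
wrist_force: [-0.0, -0.4, 0.4]
gripper_width: 1.0
```

```bash
python3 look.py w9 .4282 .0035 .016 t;python3 - <<'E'
from h import *
cap('scene','s9');im=cv2.imread('pics/s9.png');cv2.imwrite('pics/s9z.png',cv2.resize(im[150:290,130:330],None,fx=4,fy=4,interpolation=cv2.INTER_CUBIC))
E
```

```text
[0.43042499 0.0047811  0.10223956] 1.0002699013571457 [ 0.40523604 -0.74609555  0.0019709 ]
target px [282.25315024 221.10601444] tcp at that z [283.85480057 223.74953083]
```

View pics/w9z.png

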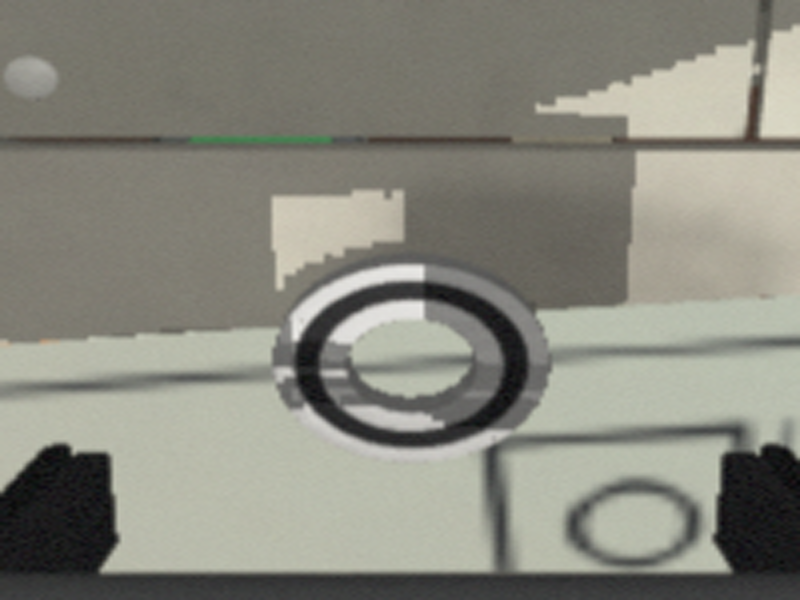

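View pics/s9z.png

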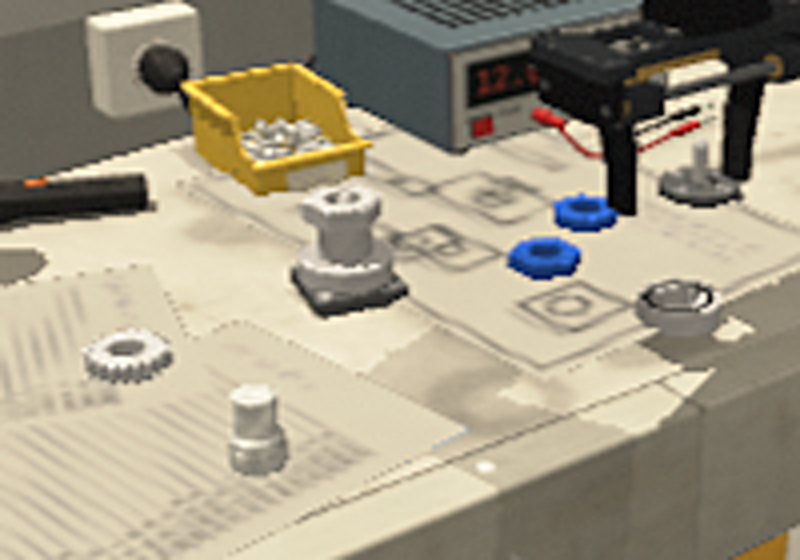

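Request:
{"fn": "carry_out", "kwargs": {
  "steps": [
    [[-0.2,-0.1,-2,0,0,0],[-0.2,-0.1,-5,0,0,0],[-0.2,-0.1,-7.5,0,0,0],[-0.2,-0.1,-8.4,0,0,0],[-0.2,-0.1,-8.4,0,0,0],[-0.2,-0.1,-8.4,0,0,0]]
  ]
}}

```text
time_s: 24.92
tcp_pos: [0.4274, 0.0032, 0.0183]
ee_rot: [[-0.0, 0.002, -1.0], [1.0, 0.001, -0.0], [0.001, -1.0, -0.002]]
wrist_force: [0.3, 1.0, 0.0]
gripper_width: 1.003
```

Request:
{"fn": "carry_out", "kwargs": {
  "fingers": 255,
  "steps": [
    [[0,0,0,0,0,0],[0,0,0,0,0,0],[0,0,0,0,0,0],[0,0,0,0,0,0],[0,0,0,0,0,0],[0,0,0,0,0,0]]
  ]
}}

```text
time_s: 25.68
tcp_pos: [0.4267, 0.0029, 0.0177]
ee_rot: [[0.0, 0.0, -1.0], [1.0, 0.0, 0.0], [0.0, -1.0, -0.0]]
wrist_force: [0.7, 0.1, 2.5]
gripper_width: 0.626
```

Request:
{"fn": "carry_out", "kwargs": {
  "steps": [
    [[0,0,1,0,0,0],[0,0,4,0,0,0],[0,0,7.5,0,0,0],[1.5,-1.5,9,0,0,0],[5,-5,9,0,0,0],[8.5,-8.5,9,0,0,0],[12,-12,9,0,0,0],[14.2,-14.4,9,0,0,0],[14.9,-15.1,9,0,0,0],[14.9,-15.1,9,0,0,0],[14.9,-15.1,9,0,0,0]]
  ]
}}

```text
time_s: 27.05
tcp_pos: [0.5746, -0.1474, 0.1076]
ee_rot: [[-0.0, -0.001, -1.0], [1.0, 0.0, -0.0], [0.0, -1.0, 0.001]]
wrist_force: [-0.6, 0.5, -1.5]
gripper_width: 0.629
```

```bash
python3 look.py w10 .5768 -.1482 .048
```

```text
[ 0.57473401 -0.14731642  0.10772061] 0.6293691211000546 [-0.59343901  0.62580421 -1.61093954]
target px [282.79812115 239.25131713] tcp at that z [284.03218691 236.56517434]
```

View pics/w10z.png

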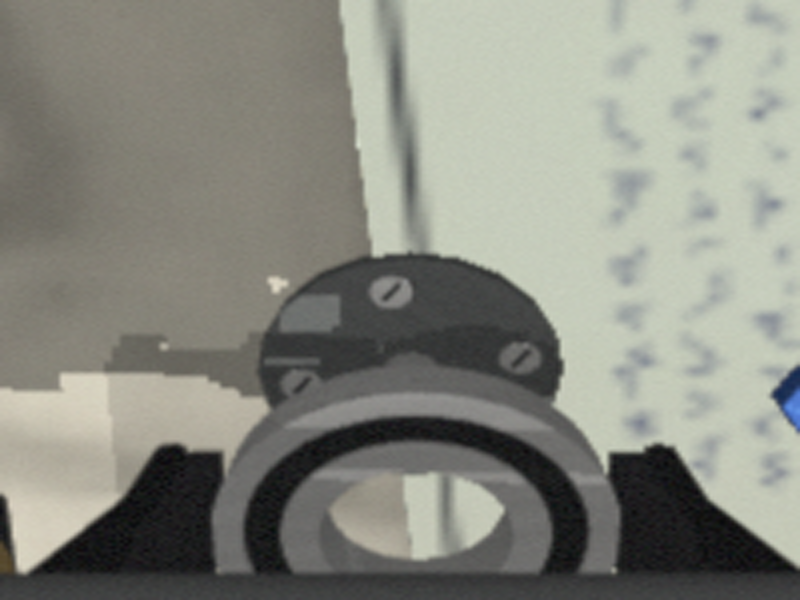

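Request:
{"fn": "carry_out", "kwargs": {
  "steps": [
    [[0.1,-0.1,0,0,0,0],[0.1,-0.1,-1.5,0,0,0],[0.1,-0.1,-3.5,0,0,0],[0.1,-0.1,-5.5,0,0,0],[0.1,-0.1,-7,0,0,0],[0.1,-0.1,-7.6,0,0,0],[0.1,-0.1,-7.6,0,0,0],[0.1,-0.1,-7.6,0,0,0]]
  ]
}}

```text
time_s: 28.1
tcp_pos: [0.5771, -0.1492, 0.0322]
ee_rot: [[0.0, 0.001, -1.0], [1.0, -0.0, 0.0], [-0.0, -1.0, -0.001]]
wrist_force: [-0.6, -1.4, -1.0]
gripper_width: 0.629
```

Request:
{"fn": "carry_out", "kwargs": {
  "fingers": 0,
  "steps": [
    [[0,0,-0.1,0,0,0],[0,0,-0.1,0,0,0],[0,0,-0.1,0,0,0],[0,0,0.2,0,0,0],[0,0,3,0,0,0],[0,0,7,0,0,0],[0,1,10.5,0,0,0],[0,4,13,0,0,0],[0,9,14,0,0,0],[0,14,14,0,0,0],[0,19.5,14,0,0,0],[0,25,14,0,0,0],[0,30.5,14,0,0,0],[0.3,36,14,0,0,0],[0.7,41,14,0,0,0],[0.7,45,12,0,0,0],[0.7,46.5,9,0,0,0],[0.7,46.6,7,0,0,0],[0.7,46.6,7,0,0,0],[0.7,46.6,7,0,0,0]]
  ]
}}

```text
time_s: 30.6
tcp_pos: [0.5843, 0.3169, 0.1027]
ee_rot: [[0.0, 0.002, -1.0], [1.0, 0.001, 0.0], [0.001, -1.0, -0.002]]
wrist_force: [-0.8, -0.7, 0.5]
gripper_width: 1.0
```

```bash
python3 look.py w11 .5835 .3173 .014 t
```

```text
[0.58435922 0.3169836  0.10308385] 1.000155357364453 [ 0.47567981 -0.22215339  0.80369892]
target px [284.27584702 222.19585047] tcp at that z [283.88216849 223.20529987]
```

View pics/w11z.png

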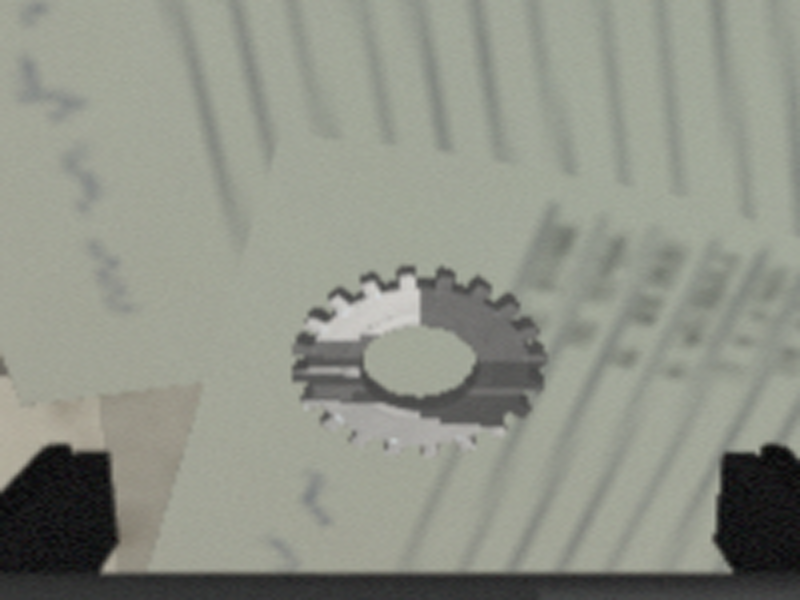

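View pics/tw11z.png

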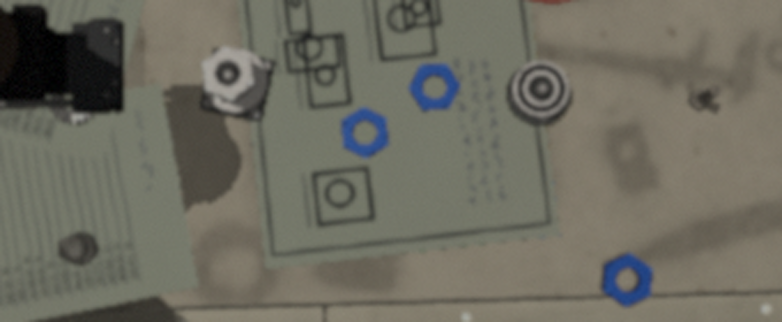

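Request:
{"fn": "carry_out", "kwargs": {
  "steps": [
    [[-0.15,0.05,-2,0,0,0],[-0.15,0.05,-5,0,0,0],[-0.15,0.05,-7.5,0,0,0],[-0.15,0.05,-8.5,0,0,0],[-0.15,0.05,-8.5,0,0,0],[-0.15,0.05,-8.5,0,0,0]]
  ]
}}

```text
time_s: 31.45
tcp_pos: [0.583, 0.3179, 0.0181]
ee_rot: [[0.0, 0.002, -1.0], [1.0, 0.002, 0.0], [0.002, -1.0, -0.002]]
wrist_force: [0.6, -0.5, 0.8]
gripper_width: 1.0
```

Request:
{"fn": "carry_out", "kwargs": {
  "fingers": 255,
  "steps": [
    [[0,0,0,0,0,0],[0,0,0,0,0,0],[0,0,0,0,0,0],[0,0,0,0,0,0],[0,0,0,0,0,0],[0,0,0,0,0,0],[0,0,0,0,0,0]]
  ]
}}

```text
time_s: 32.33
tcp_pos: [0.5821, 0.3174, 0.0166]
ee_rot: [[0.0, 0.0, -1.0], [1.0, 0.0, 0.0], [0.0, -1.0, -0.0]]
wrist_force: [-0.8, -0.4, -0.0]
gripper_width: 0.589
```

Request:
{"fn": "carry_out", "kwargs": {
  "steps": [
    [[0,0,1,0,0,0],[0,0,4,0,0,0],[0,0,8,0,0,0],[0,-1,11.5,0,0,0],[0,-4,12.5,0,0,0],[0,-9,12.5,0,0,0],[0,-14.5,12.5,0,0,0],[0,-20,12.5,0,0,0],[0,-25.5,12.5,0,0,0],[-0.3,-31,12.5,0,0,0],[-0.5,-36.5,12.5,0,0,0],[-0.5,-41.5,12,0,0,0],[-0.5,-45,10.5,0,0,0],[-0.5,-46.5,9,0,0,0],[-0.5,-46.6,9,0,0,0],[-0.5,-46.6,9,0,0,0],[-0.5,-46.6,9,0,0,0]]
  ]
}}

```text
time_s: 34.45
tcp_pos: [0.5776, -0.1476, 0.1072]
ee_rot: [[-0.002, 0.001, -1.0], [1.0, 0.0, -0.002], [0.0, -1.0, -0.001]]
wrist_force: [-0.1, -0.3, -1.9]
gripper_width: 0.586
```

```bash
python3 look.py w12 .5768 -.1482 .048
```

```text
[ 0.57762447 -0.14766518  0.10725221] 0.585242531307645 [-0.65547515  0.50668769 -0.69144439]
target px [283.17342187 235.2980144 ] tcp at that z [283.91846268 236.3772841 ]
```

View pics/w12z.png

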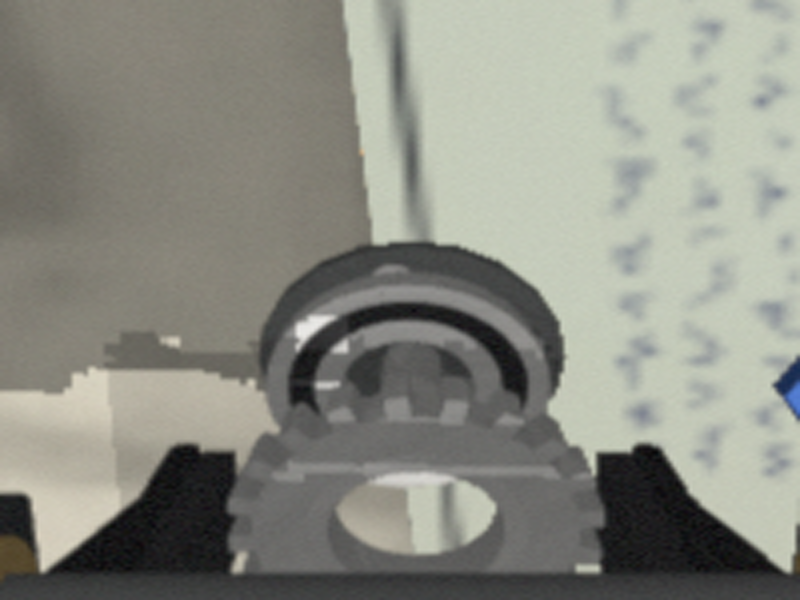

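Request:
{"fn": "carry_out", "kwargs": {
  "steps": [
    [[-0.15,0,0,0,0,0],[-0.15,0,-1.5,0,0,0],[-0.15,0,-3,0,0,0],[-0.15,0,-4.5,0,0,0],[-0.15,0,-5.7,0,0,0],[-0.15,0,-6.1,0,0,0],[-0.15,0,-6.1,0,0,0],[-0.15,0,-6.1,0,0,0]]
  ]
}}

```text
time_s: 35.5
tcp_pos: [0.576, -0.1487, 0.0459]
ee_rot: [[0.0, 0.001, -1.0], [1.0, -0.0, 0.0], [-0.0, -1.0, -0.001]]
wrist_force: [-0.0, -0.4, -1.8]
gripper_width: 0.591
```

Request:
{"fn": "carry_out", "kwargs": {
  "fingers": 0,
  "steps": [
    [[0,0,-0.1,0,0,0],[0,0,-0.1,0,0,0],[0,0,-0.1,0,0,0],[0,0,0,0,0,0],[0,0,2,0,0,0],[0,0,5,0,0,0],[0,0,9,0,0,0],[0,0,14,0,0,0],[-3,4,18,0,0,0],[-6,8,20,0,0,0],[-7.5,12,20,0,0,0],[-7.5,15,20,0,0,0],[-7.5,15,20,0,0,0],[-7.5,15,20,0,0,0]]
  ]
}}

```text
time_s: 37.25
tcp_pos: [0.5005, 0.001, 0.2456]
ee_rot: [[0.0, -0.0, -1.0], [1.0, -0.0, 0.0], [-0.0, -1.0, 0.0]]
wrist_force: [0.6, 0.2, -0.2]
gripper_width: 0.998
```

Run:
```python
from h import *
import pickle
w=cap('wrist','w13');t=cap('top','t13');s=cap('scene','s13');print(sense()['tcp_pos'])
pickle.dump((w,t,s),open('fin.pkl','wb'))
im=cv2.imread('pics/t13.png');cv2.imwrite('pics/t13z.png',cv2.resize(im[140:280,100:440],None,fx=2.3,fy=2.3,interpolation=cv2.INTER_CUBIC))
im=cv2.imread('pics/s13.png');cv2.imwrite('pics/s13z.png',cv2.resize(im[150:290,140:390],None,fx=3.2,fy=3.2,interpolation=cv2.INTER_CUBIC))
```

```text
[0.50060695 0.00052592 0.24536148]
```

View pics/w13.png

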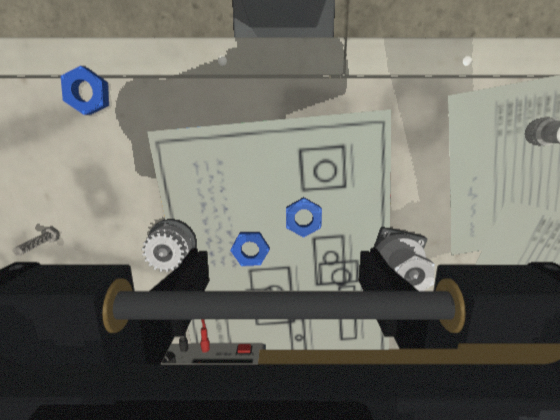

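View pics/t13z.png

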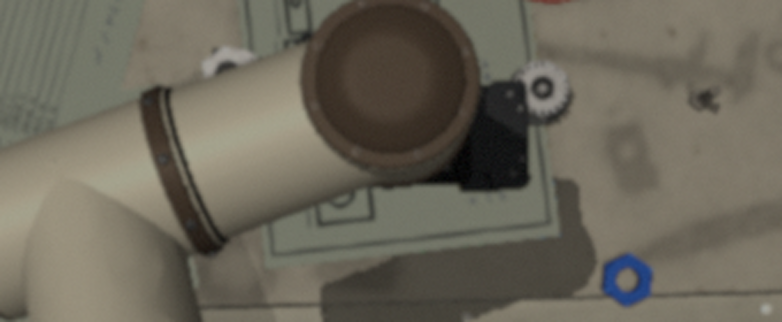

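View pics/s13z.png

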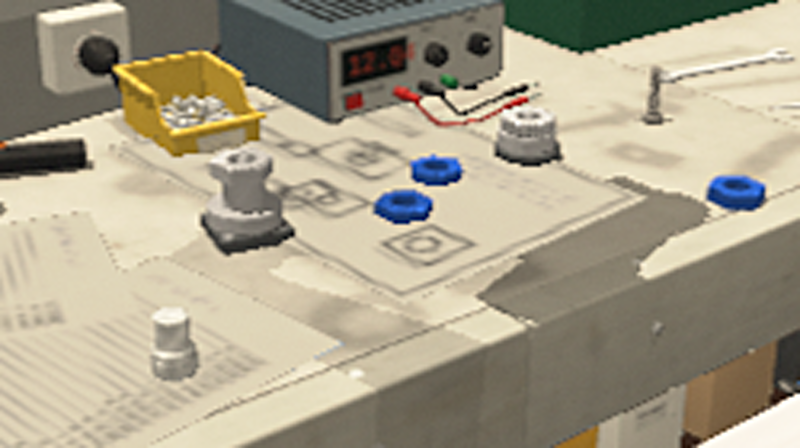

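Run:
```python
from h import *
import pickle
w,t,s=pickle.load(open('fin.pkl','rb'))
g=tri([ray(t,100+543/2.3-.3,140+88/2.3-.3),ray(s,304.5,186.3)]);print('gear top',g,'want .5768 -.1482 .042')
n=tri([ray(t,100+228/2.3-.3,140+73/2.3-.3),ray(s,216.3,198.8)]);print('nut top',n,'want .5935 .1532 .068')
```

```text
gear top [ 0.5775182  -0.14934471  0.03837074] want .5768 -.1482 .042
nut top [0.59400059 0.15233341 0.06829216] want .5935 .1532 .068
```

Run:
```python
from station import ticket, sense
print(ticket.finish_job(), sense()['time_s'])
```

```text
the job is handed in; nothing more can be done
the job is handed in; nothing more can be done
```

I stacked the ring, sleeve and steel hex nut on the tall peg, and the bearing and gear on the short peg. Then I moved the arm clear and handed in the job at about 37 s of robot time. The hand-in gives no verdict, so success is judged only from my own checks.

- **Grasps and contact:** Each closed gripper opening matched the part's size to within about 1.5 mm. Wrist force stayed under 4 N at every reading.
- **Stacks:** In the last pictures both stacks stand flat and threaded, in the right order. The three blue nuts were not touched, and the coupling and bolt still stand upright.
- **Nut on top of the tall stack:** Measured across two views, its top centre is at (0.594, 0.152, 0.068) m. Expected was (0.5935, 0.153, 0.068) m.
- **Gear on top of the short stack:** Its top centre measured (0.5775, -0.149, 0.038) m, against an expected (0.577, -0.148, 0.042) m. The height is about 4 mm low; I put that down to rough pixel reading from the far camera, because the gear looks flat on the bearing. I did not measure it again.
- **Heights before grasping:** My first two-view estimates disagreed with the text by 1 to 5 mm, and by 11 mm for the sleeve, because the two views were close together. A second close view showed the sleeve's top centre where its stated height puts it, so I used the stated heights.

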